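# Spacer boards back into the slotted rack

### The arm

A 6-joint arm with a two-finger parallel gripper is mounted at the origin on the work surface. World frame = base frame: x ahead of the robot, y to its left, z up, the work surface at z = 0. Lengths are in m, angles in rad, forces in N, time in s.
With the tool pointing down it reaches from about 0.35 to 0.975 m from the base axis. Payload 4.9 kg.
Tool frame: the origin (TCP) lies midway between the tips of the shut fingers; the grasp point (between the pads) lies 19 mm behind it (manip.pinch_z is the distance from the TCP to the grasp point, in m); z points along the fingers, y is the direction in which the jaws open and shut (so a half turn about z gives the same grasp; the last joint's range is limited). The gripper opens to 85 mm and grips with 20 to 120 N. Pads are 22 mm wide; open, the fingers measure 114 mm over their backs; the gripper's body (76 mm by 85 mm) begins 54 mm behind the grasp point. The pads swing forward as they close: fully open they stand 13 mm farther back than shut.
Start: joints at [-0.119, 0.053, 1.613, -0, 1.476, -0.119], TCP at [0.625, 0, 0.231] pointing down, gripper open.
Joint ranges: [-3.01, 3.01], [-1.01, 2.22], [0.06, 2.58], [-1.02, 4.17], [0.09, 2.62], [-3.14, 3.14]. Speed limits (rad/s): [2.57, 2.57, 3.14, 3.14, 3.14, 3.14].

### API

Orientations are given as a unit quaternion [w, x, y, z].
In Python, from plant import manip gives the robot as it stands.
- The arm moves only by the tool drive_tool, never from a script. Its argument "commands" is text: rows parted by semicolons, each of 5 numbers parted by spaces: the finger opening in mm, from 0 to 85.4, then the shift along the tool's x, y, z in units of 30 mm (1.0 is 30 mm), then the turn about the tool's z in degrees. A call has exactly 8 rows; each row shifts and turns the commanded pose from where the row before left it, along the tool's axes as they then stand; what a row does not reach is not made up. A row lasts 1/8 s, in which the tool goes at most 62.5 mm and 10.7 degrees, less where a joint would pass 70% of its speed; a pose out of reach is approached as far as the arm can. A call is refused whole if a number of a shift passes 1 or a number of a turn 10.7, either way. A call with a gripper value outside its range is refused whole. The fingers move at their own pace and stop on an object; the grip force is fixed at half the most. Time passes only in rows, so rows that do not move let the fingers close, or fill a call up. It gives the time, the measured TCP pose, the force and the opening at its end, in the units of the state.
- manip.state(): the state, without advancing time (a new reading comes with each control period).
- manip.grab_frame(name): name is "scene" or "side" or "wrist"; returns the picture (420x560x3 uint8, red, green, blue); there is no depth.
- manip.camera_params(name): a dict with "fx", "fy", "cx", "cy" (pixels), "xyz" and "orientation" of the camera in the world. Camera axes: x right, y down, z forward; pixel columns grow to the right and rows downward; lengths in m; the calibration is good to about 2 mm. A picture is of the moment at which its call begins: read the wrist's pose just before it. camera_params takes no time and is no camera call; for the wrist camera it gives the pose at the moment of the call.
- manip.job_done(): hands the job in, once; it reports no verdict.
The state is a dict: "time": time; "joint_pos": joint angles; "joint_vel": joint speeds; "joint_efforts": joint torques, N m; "tool_pos": TCP position; "tool_rot": TCP orientation; "contact_force": force on the tool from outside, world axes, zero at the start; "ft_torque": the same for the moment, N m; "gripper_width": opening from 0.0 (shut) to 1.0 (fully open).
Only numpy, scipy, OpenCV 4.12 (cv2) and the standard library are available. Lean on these libraries where they do the work, as an engineer would, in place of code of your own. Each camera call takes 0.05 s, during which the arm holds its last target. There are 200 camera calls.

### The job

Put the two saw-fence spacer boards (bare plywood and blue) back in the slotted rack: stand each one on its long edge in the slot that matches its thickness, the one that leaves only a little play, and slide it along until its end meets the grey stop. Leave the other things on the bench where they are.

Things in the scene. Friction and masses are not known exactly. Their poses are not given: they have to be found in the camera images.
- board12: The thinner spacer: bare light plywood board, 150 mm long, 12 mm thick, 85 mm high, about 100 g, standing free on its long edge on the bench (it topples if knocked sideways). Origin: centre of its underside; x along its length, y across its thickness, z up. Its two ends are alike, so either end may face the stop.
- board19: The thicker spacer: blue painted board, 150 mm long, 19 mm thick, 85 mm high, about 160 g, standing free on its long edge on the bench (it topples if knocked sideways). Origin: centre of its underside; x along its length, y across its thickness, z up. Its two ends are alike, so either end may face the stop.
- rack: Wooden slotted rack fixed to the bench, 176 x 216 mm, origin under its centre. Three bays side by side, slot centres 70 mm apart across its y, in varying order, all running along its x. Slots are open above and at the -x end and cut in solid pale wood, its top 53 mm above the bench. At the +x end stand grey stop plates, tops 58 mm above the bench.
- slot15 (a point): The 15 mm wide slot, for the 12 mm board. Origin: on the slot's floor (18 mm above the bench), on its centre line, exactly where the underside centre of a board lies when its end touches the stop. x points along the slot to the stop, y across, z up. Floor from x = -85 mm (open end) to the stop's face at x = +75 mm. Walls: straight to 28 mm above the floor, then flaring to 35 mm (4 mm wider each side).
- slot22 (a point): The 22 mm wide slot, for the 19 mm board. Origin: on the slot's floor (18 mm above the bench), on its centre line, exactly where the underside centre of a board lies when its end touches the stop. x points along the slot to the stop, y across, z up. Floor from x = -85 mm (open end) to the stop's face at x = +75 mm. Walls: straight to 28 mm above the floor, then flaring to 35 mm (4 mm wider each side).
- slot29 (a point): The 29 mm wide slot, too wide for either. Origin: on the slot's floor (18 mm above the bench), on its centre line, exactly where the underside centre of a board lies when its end touches the stop. x points along the slot to the stop, y across, z up. Floor from x = -85 mm (open end) to the stop's face at x = +75 mm. Walls: straight to 28 mm above the floor, then flaring to 35 mm (4 mm wider each side).
- glue: Glue bottle, white, 60 mm across, 170 mm high; origin under its centre. Leave alone.
- offcut: Wooden offcut 120 x 45 x 35 mm lying flat; origin under its centre. Leave alone.
- tape: Yellow tape measure 70 x 40 x 65 mm; origin under its centre. Leave alone.
- screwdriver: Screwdriver 200 mm long lying along its x. Leave alone.
There are look-alikes about, which are no part of the job. There is more than one size of the board19; the one meant has the size given above.

How it is judged:
At the end, for the whole second after the job is handed in: The 12 mm board stands in the 15 mm slot and the 19 mm board in the 22 mm slot, each down on the slot's floor (underside within 6 mm), on the centre line within 4 mm, in line with the slot within 0.06 rad, leaning at most 0.17 rad, its end within 5 mm of the stop, and at rest (x of board12 in the frame of slot15 between -0.005 and 0.004 m and y of board12 in the frame of slot15 between -0.004 and 0.004 m and z of board12 in the frame of slot15 between -0.003 and 0.006 m and angle between the x axis of board12 and the x axis of slot15, either way round below 0.06 rad and angle between the z axis of board12 and the z axis of slot15, either way round below 0.17 rad and linear speed of each of board12, board19 below 0.03 m/s and x of board19 in the frame of slot22 between -0.005 and 0.004 m and y of board19 in the frame of slot22 between -0.004 and 0.004 m and z of board19 in the frame of slot22 between -0.003 and 0.006 m and angle between the x axis of board19 and the x axis of slot22, either way round below 0.06 rad and angle between the z axis of board19 and the z axis of slot22, either way round below 0.17 rad); the robot touches nothing.
It fails at once if another thing on the bench was shifted by more than 30 mm (distance of any of glue, offcut, tape, screwdriver from where it was at the start of the episode above 0.03 m).
It also fails if it takes over 64 s, if anything falls off the work surface, if the arm or the gripper's body presses on something with over 40 N, if the wrist force passes 120 N, or if a joint passes its speed limit or range.

## Working session

There is one attempt and no reset: what is moved stays moved. The work goes in short steps, Python scripts to look and compute and a tool call to move; the robot and the scene stay as the last step left them, time stands still between calls to the robot, and variables do not carry over. Pictures are saved under pics/ and viewed, about 8 in all and at most 12, crops included, and the job is handed in when it is done.

Besides the shell and the picture viewer there is one more tool, called after "Call:" by a JSON object that holds its "op" and its "data". drive_tool: Moves the arm, as the interface text tells. Its arguments: {"type":"object","properties":{"commands":{"type":"string"}},"required":["commands"]}

```bash
mkdir -p pics; ls
cat > h.py <<'E'
import numpy as np, cv2
from scipy.spatial.transform import Rotation as R
from plant import manip
def cam(n):
    p=manip.camera_params(n); q=p["orientation"]
    return p, R.from_quat([q[1],q[2],q[3],q[0]]).as_matrix(), np.array(p["xyz"])
def ray(n,uv,z,c=None):
    p,M,o=c or cam(n); uv=np.atleast_2d(np.array(uv,float))
    d=np.c_[(uv[:,0]-p["cx"])/p["fx"],(uv[:,1]-p["cy"])/p["fy"],np.ones(len(uv))]@M.T
    return o+d*((z-o[2])/d[:,2])[:,None]
def proj(n,X,c=None):
    p,M,o=c or cam(n); v=(np.atleast_2d(X)-o)@M
    return np.c_[v[:,0]/v[:,2]*p["fx"]+p["cx"],v[:,1]/v[:,2]*p["fy"]+p["cy"]]
def shot(n,f):
    c=cam(n); im=manip.grab_frame(n); cv2.imwrite("pics/"+f,im[:,:,::-1]); np.save("pics/"+f[:-4]+".npy",im); return im,c
E
python3 - <<'E'
from h import *
for n in("scene","side","wrist"):
    im,c=shot(n,n+"0.png"); print(n,c[0])
print(manip.state())
E
```

```text
pics
scene {'fx': 419.49083325837984, 'fy': 419.49083325837984, 'cx': 275.4408140919597, 'cy': 209.16404730187153, 'xyz': array([1.06840574, 0.16218321, 0.75577015]), 'orientation': array([-0.18733002,  0.49905202,  0.79421985, -0.29166654])}
side {'fx': 432.3822901999492, 'fy': 432.3822901999492, 'cx': 276.98596823014446, 'cy': 216.02903969436343, 'xyz': array([ 0.14157068, -0.8210871 ,  0.80770642]), 'orientation': array([-0.38645202,  0.88812987, -0.22657341,  0.10268722])}
wrist {'fx': 364.057088036503, 'fy': 364.057088036503, 'cx': 279.8282422430319, 'cy': 209.84492877249545, 'xyz': array([0.62429317, 0.07426541, 0.37291814]), 'orientation': array([ 1.44972985e-01,  9.89435518e-01,  4.61592749e-05, -4.31658604e-04])}
{'time': 0.15, 'joint_pos': array([-1.19030782e-01,  5.31925069e-02,  1.61397737e+00,  2.75517528e-05,
        1.47600310e+00, -1.18973267e-01]), 'joint_vel': array([ 8.05620574e-05, -3.65077310e-03, -6.12139818e-03,  3.14264995e-04,
       -2.20403777e-05,  1.77534626e-04]), 'joint_efforts': array([ 5.10442842e-04, -3.94241810e+01, -3.70721948e+01, -1.15854355e-04,
        4.61802789e-03,  5.00508997e-05]), 'tool_pos': array([6.24514587e-01, 4.69516163e-05, 2.30354051e-01]), 'tool_rot': array([-6.29587870e-04,  7.07127824e-01,  7.07085296e-01, -4.77665679e-04]), 'contact_force': array([-0.3914049 ,  0.65464762,  0.22832509]), 'ft_torque': array([0.03156154, 0.03206897, 0.01071245]), 'gripper_width': 0.9976932373946752}
```

View pics/scene0.png

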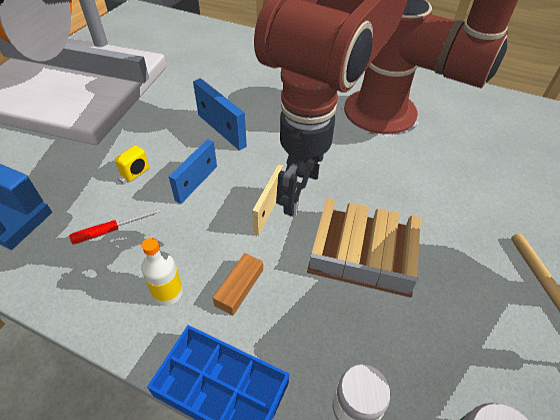

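View pics/side0.png

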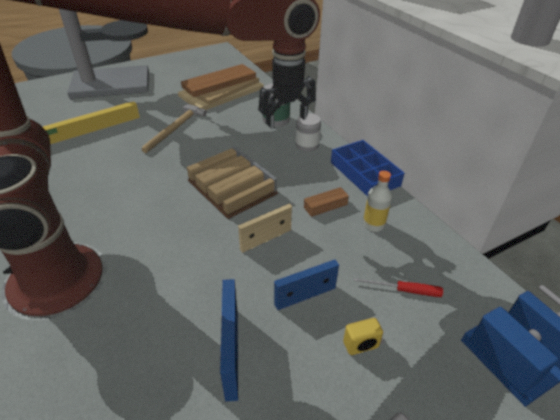

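Scene: plywood board about (268,200), two blue boards (193,170) and (218,113), and the rack (365,250). I'll zoom in on both views.

Run:
```python
from h import *
a=cv2.imread("pics/scene0.png");b=cv2.imread("pics/side0.png")
cv2.imwrite("pics/z1.png",cv2.resize(a[70:300,160:430],(800,681),interpolation=cv2.INTER_CUBIC)[:600])
cv2.imwrite("pics/z1.png",cv2.resize(a[75:300,160:430],(720,600),interpolation=cv2.INTER_CUBIC))
cv2.imwrite("pics/z2.png",cv2.resize(b[140:405,180:350],(385,600),interpolation=cv2.INTER_CUBIC))
w=cv2.imread("pics/wrist0.png")
cv2.imwrite("pics/z2.png",np.hstack([cv2.resize(b[140:405,180:350],(385,600),interpolation=cv2.INTER_CUBIC),cv2.copyMakeBorder(cv2.resize(w,(415,311)),0,289,0,0,0)]))
```

```text
(no output)
```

View pics/z1.png

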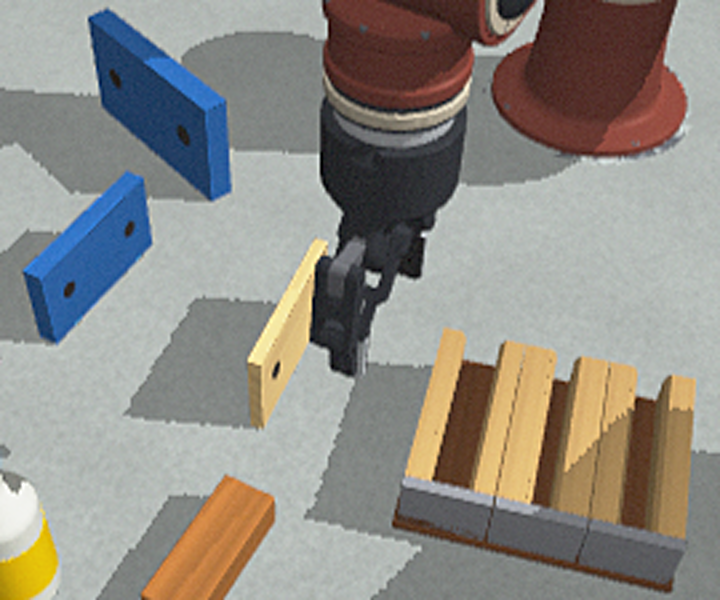

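View pics/z2.png

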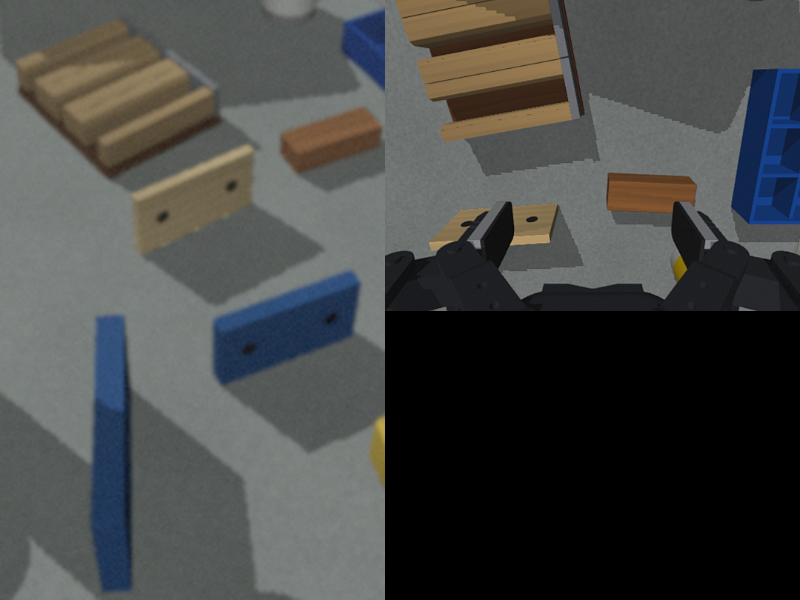

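Run:
```python
from h import *
np.set_printoptions(precision=4,suppress=True)
S=lambda L:np.array(L)/2.6667+[160,75]
D=lambda L:np.array(L)/2.2647+[180,140]
def pr(t,n,uv,z):
    P=ray(n,uv,z)[:,:2]; print(t,n,P.tolist() if 0 else P.round(4).tolist(),"sides",np.linalg.norm(P-np.roll(P,-1,0),axis=1),"ctr",P.mean(0))
pr("ply","scene",S([(248,363),(264,366),(328,243),(318,240)]),.085)
pr("blueN","scene",S([(25,268),(40,282),(144,178),(128,172)]),.085)
pr("blueF","scene",S([(90,17),(108,11),(228,104),(208,113)]),.085)
pr("ply","side",D([(134,196),(140,200),(253,150),(248,146)]),.085)
pr("blueN","side",D([(214,320),(220,326),(360,277),(354,271)]),.085)
pr("blueF","side",D([(97,317),(124,316),(126,411),(95,404)]),.085)
# rack stop plate top edges (z=.058), outer face
pr("stops","scene",S([(400,482),(406,475),(689,535),(686,545)]),.058)
pr("railsback","scene",S([(446,331),(464,335),(502,341),(555,349),(579,356),(636,367),(665,376),(694,378)]),.053)
pr("bottom","scene",S([(393,524),(672,590)]),0)
```

```text
ply scene [[0.574, -0.1218], [0.5713, -0.1091], [0.4231, -0.1226], [0.4235, -0.1319]] sides [0.013  0.1488 0.0094 0.1509] ctr [ 0.498  -0.1213]
blueN scene [[0.5629, -0.3401], [0.5712, -0.3193], [0.4189, -0.3099], [0.4181, -0.3274]] sides [0.0224 0.1525 0.0176 0.1454] ctr [ 0.4928 -0.3242]
blueF scene [[0.2189, -0.4969], [0.2007, -0.4859], [0.2878, -0.2933], [0.3089, -0.3039]] sides [0.0213 0.2114 0.0236 0.2129] ctr [ 0.2541 -0.395 ]
ply side [[0.424, -0.1307], [0.427, -0.1391], [0.5716, -0.127], [0.57, -0.1186]] sides [0.009  0.1451 0.0086 0.1466] ctr [ 0.4981 -0.1288]
blueN side [[0.4191, -0.3164], [0.4206, -0.3252], [0.5694, -0.3377], [0.5687, -0.3285]] sides [0.009  0.1493 0.0092 0.1501] ctr [ 0.4945 -0.3269]
blueF side [[0.3246, -0.2611], [0.3473, -0.2721], [0.3054, -0.3671], [0.2849, -0.348]] sides [0.0252 0.1039 0.0281 0.0955] ctr [ 0.3156 -0.3121]
stops scene [[0.6082, 0.0236], [0.6003, 0.0252], [0.5596, 0.2299], [0.5689, 0.2299]] sides [0.008  0.2088 0.0093 0.2101] ctr [0.5842 0.1272]
railsback scene [[0.446, -0.0013], [0.4436, 0.014], [0.436, 0.0451], [0.4251, 0.0879], [0.4238, 0.1081], [0.4149, 0.1539], [0.414, 0.1778], [0.4057, 0.1997]] sides [0.0155 0.032  0.0441 0.0203 0.0466 0.0239 0.0234 0.2049] ctr [0.4261 0.0982]
bottom scene [[0.6092, 0.0223], [0.5711, 0.2351]] sides [0.2162 0.2162] ctr [0.5901 0.1287]
```

```bash
cat >> h.py <<'E'
def pose():
    s=manip.state(); q=s["tool_rot"]; M=R.from_quat([q[1],q[2],q[3],q[0]]).as_matrix()
    return s,np.array(s["tool_pos"]),M,np.degrees(np.arctan2(M[1,0],M[0,0]))  # yaw of tool x
def plan(xyz,yaw,n=8):
    """total shift/turn split over n rows; tool x yaw in deg"""
    s,p,M,y=pose(); d=np.array(xyz)-p; t=-(yaw-y); t=(t+180)%360-180
    print("t",round(s["time"],2),"from",p.round(4),"yaw",round(y,2),"F",s["contact_force"].round(1),"w",round(s["gripper_width"],3))
    for k in range(n):
        a=np.radians(y-t*k/n); print("%.2f %.2f %.2f %.1f"%((d[0]*np.cos(a)+d[1]*np.sin(a))/n/.03,(d[0]*np.sin(a)-d[1]*np.cos(a))/n/.03,-d[2]/n/.03,t/n))
E
python3 -c "
from h import *
plan([.45,.115,.25],10)"
```

```text
t 0.15 from [0.6245 0.     0.2304] yaw 90.0 F [-0.4  0.7  0.2] w 0.998
0.48 -0.73 -0.08 10.0
0.35 -0.80 -0.08 10.0
0.20 -0.85 -0.08 10.0
0.05 -0.87 -0.08 10.0
-0.10 -0.86 -0.08 10.0
-0.25 -0.83 -0.08 10.0
-0.39 -0.78 -0.08 10.0
-0.52 -0.70 -0.08 10.0
```

Call:
{"op": "drive_tool", "data": {"commands": "85 0.48 -0.73 -0.08 10; 85 0.35 -0.8 -0.08 10; 85 0.2 -0.85 -0.08 10; 85 0.05 -0.87 -0.08 10; 85 -0.1 -0.86 -0.08 10; 85 -0.25 -0.83 -0.08 10; 85 -0.39 -0.78 -0.08 10; 85 -0.52 -0.7 -0.08 10"}}

```text
time: 1.15
tool_pos: [0.4494, 0.1154, 0.2502]
tool_rot: [-0.0, 0.996, 0.084, -0.0]
contact_force: [-0.5, -0.1, 0.1]
gripper_width: 0.992
```

Run:
```python
from h import *
manip.grab_frame("wrist");manip.grab_frame("wrist")
im,c=shot("wrist","w1.png"); print(pose()[1],pose()[3],c[2])
import pickle; pickle.dump(c,open("w1.pkl","wb"))
cv2.imwrite("pics/w1z.png",cv2.resize(im[:,:,::-1],(800,600),interpolation=cv2.INTER_CUBIC))
```

```text
[0.44999153 0.11530263 0.25047894] 10.185552716260592 [0.52077605 0.12971319 0.39332342]
```

View pics/w1z.png

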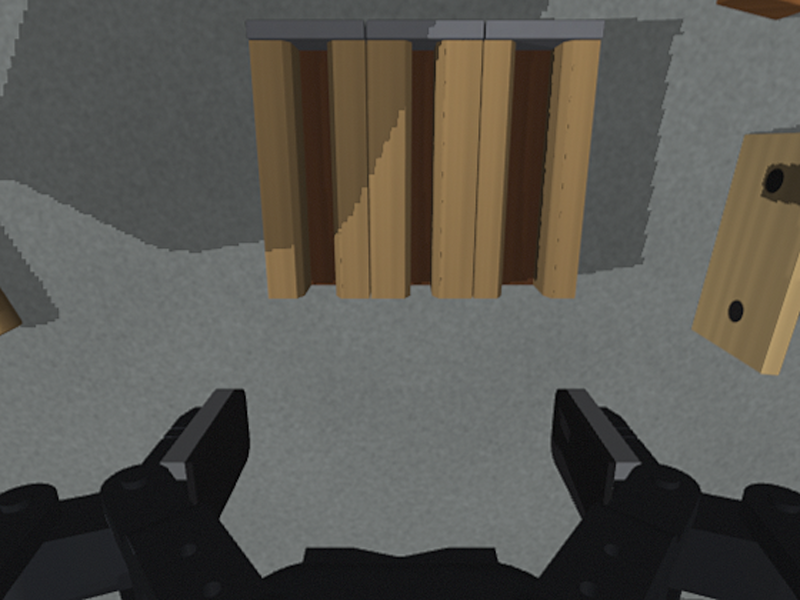

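The rack slots from left (+y) to right: 22 mm (col ~318), 15 mm (~424) and 29 mm (~533). The stops are at row 20–40, and the plywood board is at the right (750,250).

Run:
```python
from h import *
import pickle; c=pickle.load(open("w1.pkl","rb"))
np.set_printoptions(precision=4,suppress=True)
W=lambda L:(np.array(L)+.5)*.7-.5
q=lambda L,z:ray("wrist",W(L),z,c)[:,:2]
o=q([(269,297),(576,297)],.053); s=q([(247,38),(603,38)],.058); s2=q([(247,20),(603,20)],.058)
dv=q([(369,297),(475,297)],.053); dvf=q([(365,38),(485,38)],.058)
for n,a in(("near",o),("stop inner",s),("stop outer",s2),("div near",dv),("div stop",dvf)): print(n,a.tolist(),np.linalg.norm(a[0]-a[1]))
x=(dvf.mean(0)-dv.mean(0)); yaw=np.arctan2(x[1],x[0]); 
x2=s.mean(0)-o.mean(0); print("yaw",np.degrees(yaw),np.degrees(np.arctan2(x2[1],x2[0])),"len",np.linalg.norm(x2), "from stop", np.degrees(np.arctan2(*(s[1]-s[0])[::-1]))+90)
# slot lines at floor
e=np.array([np.cos(yaw),np.sin(yaw)]); f=np.array([-e[1],e[0]])
# top-edge (flare) pairs at near end z=.053
for n,a in(("22",[(306,297),(340,297)]),("15",[(405,297),(434,297)]),("29",[(500,297),(541,297)])):
    P=q(a,.053); print(n,"w",np.linalg.norm(P[0]-P[1]),"mid",P.mean(0))
m=np.array(dv.mean(0)); print("mid line near",m,"lat offsets",(o-m)@f,(s-m)@f,(dvf-m)@f, "along",(s-m)@e)
# ply near face
print("ply top", q([(745,135),(695,328),(763,374)],.085))
```

```text
near [[0.40715303458332275, 0.2003925124035738], [0.44380852939531323, -0.00565750854296404]] 0.2092850602216521
stop inner [[0.5639730642161311, 0.22845139976585604], [0.6003920329075275, 0.023445421029485936]] 0.20821573571227017
stop outer [[0.5734335129524727, 0.22932364960271157], [0.6095253311631027, 0.02614223762773797]] 0.20636207382630437
div near [[0.41909546177851775, 0.1332610390366532], [0.43175176906716944, 0.0621166609479567]] 0.07226136345110143
div stop [[0.5760470775012845, 0.16048558415549966], [0.5883231340904127, 0.09138244679313273]] 0.07018507789196811
yaw 10.213920557552024 10.336583558857447 len 0.1592868857620293 from stop 10.073407952040341
22 w 0.02318286506822882 mid [0.4136 0.1641]
15 w 0.019769719293483142 mid [0.4251 0.0994]
29 w 0.02794452228837543 mid [0.4372 0.0316]
mid line near [0.4254 0.0977] lat offsets [ 0.1043 -0.105 ] [ 0.1041 -0.1041] [ 0.0351 -0.0351] along [0.1595 0.159 ]
ply top [[ 0.56   -0.0611]
 [ 0.4445 -0.0721]
 [ 0.4221 -0.1258]]
```

Run:
```python
from h import *
import pickle; c=pickle.load(open("w1.pkl","rb"))
im=np.load("pics/w1.npy").astype(int)
for r in (60,90,120,150,180): 
    rb=im[r,:,0]; print(r,[ (x,int(rb[x+1]-rb[x-1])) for x in range(195,400) if abs(rb[x+1]-rb[x-1])>22])
plan([.497,-.126,.15],4.6,16)
```

```text
60 [(205, -28), (233, 40), (234, 24), (255, -38), (257, 39), (288, -28), (304, 85), (305, 69), (335, -43), (336, -33), (337, 46), (338, 40), (355, -35), (356, -66), (357, -23), (359, -30), (385, 47), (386, 70), (391, 27), (392, 35)]
90 [(234, 40), (256, -27), (257, 23), (258, 34), (273, 31), (274, 49), (283, -53), (284, -37), (288, -28), (303, 61), (304, 99), (305, 26), (334, -54), (335, -27), (336, 61), (337, 33), (354, -56), (355, -35), (357, -26), (383, 50), (384, 55), (389, 32)]
120 [(208, -26), (235, 39), (256, -33), (258, 40), (261, 29), (262, 46), (282, -26), (283, -55), (284, -30), (287, -23), (302, 42), (303, 86), (304, 40), (310, 30), (333, -49), (335, 59), (352, -43), (353, -48), (381, 51), (382, 56), (387, 29)]
150 [(210, -23), (236, 34), (237, 23), (246, 37), (247, 54), (256, -30), (257, -49), (258, 30), (259, 59), (282, -26), (283, -54), (284, -28), (287, -24), (302, 58), (303, 81), (304, 24), (332, -44), (334, 52), (350, -33), (351, -58), (352, -25), (378, 43), (379, 67), (384, 26)]
180 [(205, -35), (206, -61), (207, -24), (233, 43), (234, 82), (235, 33), (257, -53), (259, 62), (260, 28), (282, -29), (283, -57), (284, -26), (287, -23), (301, 41), (302, 86), (303, 36), (330, -34), (331, -30), (332, 32), (333, 34), (349, -53), (350, -37), (352, -23), (376, 46), (377, 52), (382, 26)]
t 1.3 from [0.45   0.1153 0.2505] yaw 10.19 F [-0.8  0.  -0.2] w 0.997
0.01 0.51 0.21 0.3
0.01 0.51 0.21 0.3
0.01 0.51 0.21 0.3
0.02 0.51 0.21 0.3
0.02 0.51 0.21 0.3
0.02 0.51 0.21 0.3
0.03 0.51 0.21 0.3
0.03 0.51 0.21 0.3
0.03 0.51 0.21 0.3
0.04 0.51 0.21 0.3
0.04 0.51 0.21 0.3
0.04 0.51 0.21 0.3
0.04 0.51 0.21 0.3
0.05 0.51 0.21 0.3
0.05 0.51 0.21 0.3
0.05 0.51 0.21 0.3
```

Run:
```python
from h import *
import pickle; c=pickle.load(open("w1.pkl","rb"))
np.set_printoptions(precision=4,suppress=True)
a=np.radians(10.2); e=np.array([np.cos(a),np.sin(a)]); f=np.array([-e[1],e[0]]); m=np.array([.4254,.0977])
for u,z,n in ((283.3,.053,"L top -> 11.5"),(287.5,.046,"L straight 7.5"),(303,.018,"R floor -7.5"),(303,.046,"R str -7.5"),(303,.053,'R top'),(257,.053,"div 35"),(334,.053,"div -35"),(235,.046,"22 R: 59"),(235,.053,"22Rtop 55"),(235,.018,"22R floor")):
    print(n, ((ray("wrist",[(u,120)],z,c)[0,:2]-m)@f))
```

```text
L top -> 11.5 0.011671514389442337
L straight 7.5 0.007716224698681731
R floor -7.5 -0.008371716398069178
R str -7.5 -0.006656659791205102
R top -0.006227895639489084
div 35 0.03556917876627788
div -35 -0.03439253444555963
22 R: 59 0.056403085933838804
22Rtop 55 0.055560936032414396
22R floor 0.05977168553953643
```

Call:
{"op": "drive_tool", "data": {"commands": "85 0.02 1 0.42 0.7; 85 0.02 1 0.42 0.7; 85 0.04 1 0.42 0.7; 85 0.04 1 0.42 0.7; 85 0.06 1 0.42 0.7; 85 0.08 1 0.42 0.7; 85 0.08 1 0.42 0.7; 85 0.1 1 0.42 0.7"}}

```text
time: 2.3
tool_pos: [0.4953, -0.1232, 0.1488]
tool_rot: [0.0, 0.999, 0.039, -0.0]
contact_force: [0.1, -0.2, -0.1]
gripper_width: 0.992
```

Run:
```python
from h import *
manip.grab_frame("wrist");manip.grab_frame("wrist")
im,c=shot("wrist","w2.png"); print(pose()[1],pose()[3],c[2])
import pickle; pickle.dump(c,open("w2.pkl","wb"))
cv2.imwrite("pics/w2z.png",cv2.resize(im[:,:,::-1],(800,600),interpolation=cv2.INTER_CUBIC))
```

```text
[ 0.49463102 -0.12261849  0.14839935] 4.339509977487136 [ 0.56753826 -0.11739035  0.29013949]
```

View pics/w2z.png

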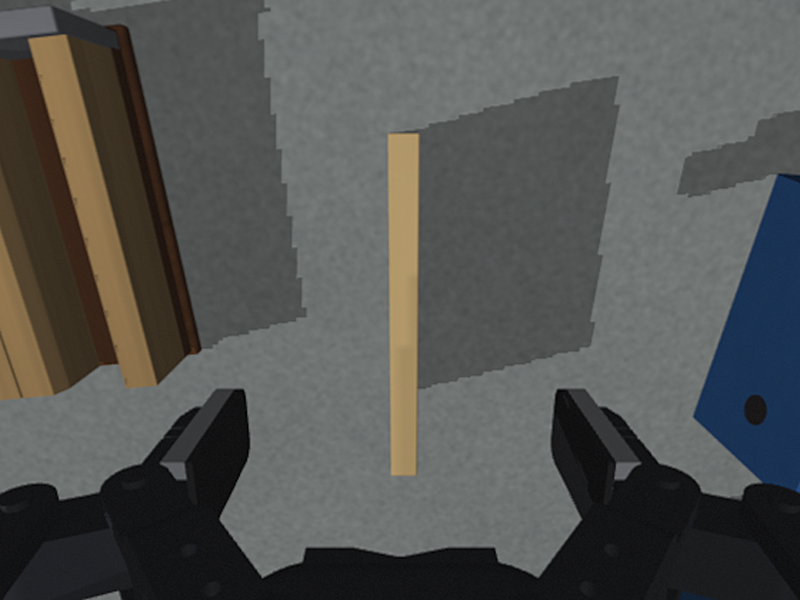

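The plywood board is centred and upright. Its top face runs from (403,133) to (403,475). The slot-15 line is consistent to about 0.5 mm.

Run:
```python
from h import *
import pickle; c=pickle.load(open("w2.pkl","rb"))
P=ray("wrist",(np.array([(388,133),(419,133),(416,475),(391,475)])+.5)*.7-.5,.085,c)[:,:2]
ctr=P.mean(0); d=P[:2].mean(0)-P[2:].mean(0); yaw=np.degrees(np.arctan2(d[1],d[0])); print(P.round(4),ctr,yaw,np.linalg.norm(d))
plan([*ctr,.048],yaw,4)
```

```text
[[ 0.5707 -0.1125]
 [ 0.5715 -0.1241]
 [ 0.4226 -0.1355]
 [ 0.4217 -0.124 ]] [ 0.49660427 -0.12400113] 4.410536647237481 0.14941393442099982
t 2.45 from [ 0.4946 -0.1226  0.1484] yaw 4.34 F [-0.6  0.8 -0.3] w 0.995
0.02 0.01 0.84 -0.0
0.02 0.01 0.84 -0.0
0.02 0.01 0.84 -0.0
0.02 0.01 0.84 -0.0
```

Call:
{"op": "drive_tool", "data": {"commands": "85 0.02 0.01 0.84 0; 85 0.02 0.01 0.84 0; 85 0.02 0.01 0.84 0; 85 0.02 0.01 0.84 0; 85 0 0 0 0; 0 0 0 0 0; 0 0 0 0 0; 0 0 0 0 0"}}

```text
time: 3.45
tool_pos: [0.4982, -0.1225, 0.05]
tool_rot: [0.0, 0.999, 0.039, 0.001]
contact_force: [0.9, 0.9, 0.2]
gripper_width: 0.369
```

Call:
{"op": "drive_tool", "data": {"commands": "0 0 0 0 0; 0 0 0 0 0; 0 0 0 0 0; 0 0 0 0 0; 0 0 0 -0.5 0; 0 0 0 -1 0; 0 0 0 -1 0; 0 0 0 -1 0"}}

```text
time: 4.45
tool_pos: [0.4973, -0.1222, 0.1552]
tool_rot: [-0.0, 0.999, 0.038, 0.0]
contact_force: [0.6, 0.1, -0.7]
gripper_width: 0.13
```

Run:
```python
from h import *
im,c=shot("wrist","w3.png"); s,p,M,y=pose(); print(p,y,s["contact_force"],s["gripper_width"])
import pickle; pickle.dump(c,open("w3.pkl","wb"))
cv2.imwrite("pics/w3z.png",cv2.resize(im[:,:,::-1],(800,600),interpolation=cv2.INTER_CUBIC))
e=np.array([np.cos(np.radians(10.2)),np.sin(np.radians(10.2))])
t=np.array([.5086,.1127])-.03*e; print(t); plan([*t,.14],10.2,8)
```

```text
[ 0.4998331  -0.12319832  0.16020469] 4.4049673149323665 [ 2.81360584 -0.46040908  1.92099173] 0.13572061041158695
[0.47907413 0.10738746]
t 4.5 from [ 0.4998 -0.1232  0.1602] yaw 4.4 F [ 2.8 -0.5  1.9] w 0.136
-0.01 -0.96 0.08 -0.7
-0.00 -0.96 0.08 -0.7
0.01 -0.96 0.08 -0.7
0.02 -0.96 0.08 -0.7
0.04 -0.96 0.08 -0.7
0.05 -0.96 0.08 -0.7
0.06 -0.96 0.08 -0.7
0.07 -0.96 0.08 -0.7
```

View pics/w3z.png

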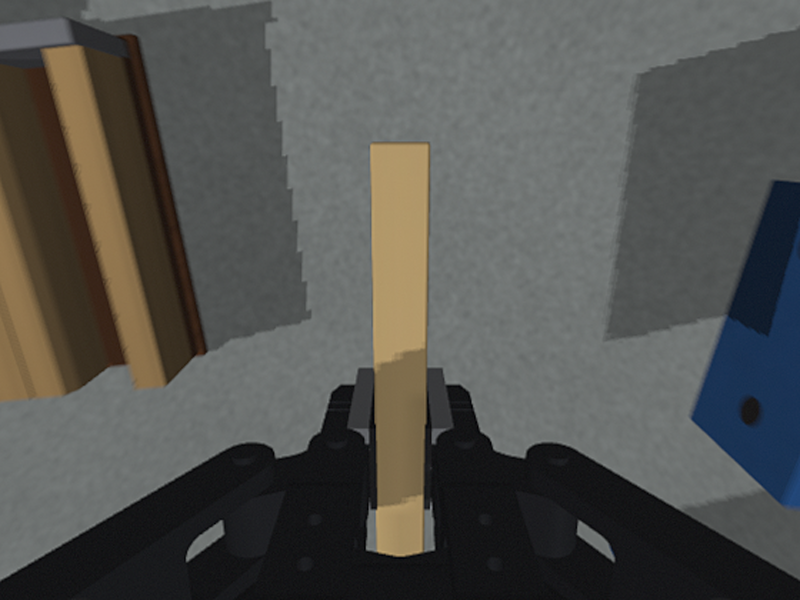

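The board is held straight between the pads, with its front end at (371–429,142). Next I move over slot 15.

Run:
```python
from h import *
import pickle; c=pickle.load(open("w3.pkl","rb"))
p=np.array([ 0.4998331,-0.12319832,0.16020469]);a=np.radians(4.40)
P=ray("wrist",(np.array([(371,142),(429,142)])+.5)*.7-.5,p[2]+.037,c).mean(0)[:2]-p[:2]
print("front end in tool: x",P@[np.cos(a),np.sin(a)],"left",P@[-np.sin(a),np.cos(a)])
```

```text
front end in tool: x 0.07083939104162383 left 0.0022696736477116858
```

Call:
{"op": "drive_tool", "data": {"commands": "0 -0.01 -0.96 0.05 -0.7; 0 0 -0.96 0.08 -0.7; 0 0.01 -0.96 0.08 -0.7; 0 0.02 -0.96 0.08 -0.7; 0 0.04 -0.96 0.08 -0.7; 0 0.05 -0.96 0.08 -0.7; 0 0.06 -0.96 0.08 -0.7; 0 0.07 -0.96 0.08 -0.7"}}

```text
time: 5.5
tool_pos: [0.4767, 0.1083, 0.1351]
tool_rot: [-0.0, 0.996, 0.087, -0.0]
contact_force: [-0.2, 0.2, -0.1]
gripper_width: 0.132
```

Call:
{"op": "drive_tool", "data": {"commands": "0 0 0 0 0; 0 0 0 0 0; 0 0 0 0 0; 0 0 0 0 0; 0 0 0 0 0; 0 0 0 0 0; 0 0 0 0 0; 0 0 0 0 0"}}

```text
time: 6.5
tool_pos: [0.4772, 0.1074, 0.1356]
tool_rot: [-0.0, 0.996, 0.087, -0.0]
contact_force: [-0.3, 0.3, -1.8]
gripper_width: 0.13
```

```bash
cat >> h.py <<'E'
def slot(lat=0.,x=0.):
    "tcp relative to slot frame (m, lateral line offset)"
    a=np.radians(10.2); e=np.array([np.cos(a),np.sin(a)]); f=np.array([-e[1],e[0]])
    s,p,M,y=pose(); d=p[:2]-(np.array([.5086,.1127])+lat*f)
    print("t",round(s["time"],2),"slot x %.4f y %.4f z %.4f dyaw %.2f"%(d@e,d@f,p[2],y-10.2),"F",s["contact_force"].round(1),"w",round(s["gripper_width"],3))
E
python3 - <<'E'
from h import *
im,c=shot("wrist","w4.png"); slot()
import pickle; pickle.dump(c,open("w4.pkl","wb"))
cv2.imwrite("pics/w4z.png",cv2.resize(im[:,:,::-1],(800,600),interpolation=cv2.INTER_CUBIC))
E
```

```text
t 6.55 slot x -0.0319 y 0.0003 z 0.1356 dyaw -0.20 F [ 0.  -0.1 -0.7] w 0.134
```

View pics/w4z.png

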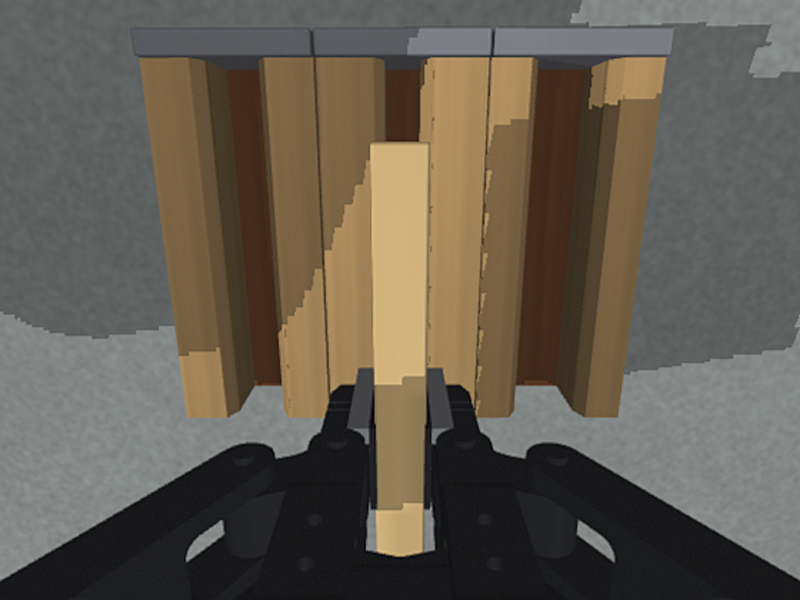

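The board hangs above slot 15, in line with it. The stop seams are at (312,55) and (491,55), and the board end at (371–429,142).

Run:
```python
from h import *
import pickle; c=pickle.load(open("w4.pkl","rb"))
a=np.radians(10.2); e=np.array([np.cos(a),np.sin(a)]); f=np.array([-e[1],e[0]]); o=np.array([.5086,.1127])
q=lambda L,z:[(round(float((P-o)@e),4),round(float((P-o)@f),4)) for P in ray("wrist",(np.array(L)+.5)*.7-.5,z,c)[:,:2]]
print("seams stop",q([(312,55),(491,55)],.058),"outer",q([(139,56),(667,56)],.058))
print("near",q([(187,417),(618,417)],.053),"seams near",q([(329,400),(477,400)],.053))
print("slot15 flare top/bottom L",q([(380,90)],.053),q([(385,90)],.046),"R",q([(421,90)],.053),q([(421,90)],.018))
print("board end",q([(371,142),(429,142)],.172), "pads rear",q([(376,500),(424,500)],.172))
```

```text
seams stop [(0.0744, 0.0352), (0.0742, -0.0342)] outer [(0.0743, 0.1023), (0.0736, -0.1024)]
near [(-0.0851, 0.1049), (-0.0858, -0.104)] seams near [(-0.0762, 0.0357), (-0.0765, -0.0353)]
slot15 flare top/bottom L [(0.0622, 0.0092)] [(0.0628, 0.0074)] R [(0.0621, -0.0073)] [(0.0654, -0.0086)]
board end [(0.0416, 0.0069), (0.0415, -0.0045)] pads rear [(-0.041, 0.0073), (-0.041, -0.0043)]
```

Call:
{"op": "drive_tool", "data": {"commands": "0 0 0.03 0.3 -0.2; 0 0 0 0.4 0; 0 0 0 0.4 0; 0 0 0 0.3 0; 0 0 0 0.3 0; 0 0 0 0.2 0; 0 0 0 0.2 0; 0 0 0 0.1 0"}}

```text
time: 7.55
tool_pos: [0.4773, 0.1065, 0.0693]
tool_rot: [0.0, 0.996, 0.089, -0.0]
contact_force: [0.5, 0.3, -0.6]
gripper_width: 0.132
```

```bash
python3 -c "
from h import *
slot()"
```

```text
t 7.55 slot x -0.0319 y -0.0006 z 0.0693 dyaw 0.00 F [ 0.5  0.3 -0.6] w 0.132
```

Call:
{"op": "drive_tool", "data": {"commands": "0 0 0 0.1 0; 0 0.2 0 0.03 0; 0 0.2 0 0 0; 0 0.2 0 0 0; 0 0.2 0 0 0; 0 0.15 0 0 0; 0 0.1 0 0 0; 0 0 0 0 0"}}

```text
time: 8.55
tool_pos: [0.5093, 0.1121, 0.0673]
tool_rot: [0.0, 0.996, 0.089, 0.001]
contact_force: [-2.5, 0.4, 5.1]
gripper_width: 0.131
```

```bash
python3 -c "
from h import *
slot()"
```

```text
t 8.55 slot x 0.0006 y -0.0007 z 0.0673 dyaw 0.01 F [-2.5  0.4  5.1] w 0.131
```

Call:
{"op": "drive_tool", "data": {"commands": "0 0.1 0 0 0; 0 0.1 0 0 0; 0 0 0 0 0; 0 0 0 0 0; 0 0 0 0 0; 0 0 0 0 0; 0 0 0 0 0; 0 0 0 0 0"}}

```text
time: 9.55
tool_pos: [0.5094, 0.1123, 0.0674]
tool_rot: [0.001, 0.996, 0.089, -0.007]
contact_force: [-27.5, -5.5, 26.8]
gripper_width: 0.132
```

```bash
python3 -c "
from h import *
slot()"
```

```text
t 9.55 slot x 0.0007 y -0.0005 z 0.0674 dyaw 0.05 F [-27.5  -5.5  26.8] w 0.132
```

Call:
{"op": "drive_tool", "data": {"commands": "0 -0.1 0 0 0; 0 -0.06 0 0 0; 0 0 0 0 0; 35 0 0 0 0; 35 0 0 0 0; 35 0 0 0 0; 35 0 0 0 0; 35 0 0 0 0"}}

```text
time: 10.55
tool_pos: [0.5095, 0.1123, 0.0656]
tool_rot: [0.0, 0.996, 0.089, -0.0]
contact_force: [0.1, -0.4, -1.0]
gripper_width: 0.406
```

Call:
{"op": "drive_tool", "data": {"commands": "35 0 0 -0.4 0; 35 0 0 -1 0; 35 0 0 -1 0; 35 0 0 -1 0; 35 0 0 -0.6 0; 35 0 0 0 0; 35 0 0 0 0; 35 0 0 0 0"}}

```text
time: 11.55
tool_pos: [0.5086, 0.1122, 0.184]
tool_rot: [-0.0, 0.996, 0.089, -0.001]
contact_force: [0.7, -0.2, -1.1]
gripper_width: 0.41
```

Run:
```python
from h import *
im,c=shot("wrist","w5.png"); slot()
import pickle; pickle.dump(c,open("w5.pkl","wb"))
cv2.imwrite("pics/w5z.png",cv2.resize(im[:,:,::-1],(800,600),interpolation=cv2.INTER_CUBIC))
plan([.47,-.325,.16],-4.6,16)
```

```text
t 11.6 slot x 0.0000 y -0.0005 z 0.1842 dyaw 0.00 F [-0.9 -0.4 -0.5] w 0.412
t 11.6 from [0.5087 0.1122 0.1842] yaw 10.2 F [-0.9 -0.4 -0.5] w 0.412
-0.24 0.88 0.05 0.9
-0.23 0.89 0.05 0.9
-0.21 0.89 0.05 0.9
-0.20 0.89 0.05 0.9
-0.18 0.90 0.05 0.9
-0.17 0.90 0.05 0.9
-0.15 0.90 0.05 0.9
-0.14 0.90 0.05 0.9
-0.13 0.91 0.05 0.9
-0.11 0.91 0.05 0.9
-0.10 0.91 0.05 0.9
-0.08 0.91 0.05 0.9
-0.07 0.91 0.05 0.9
-0.05 0.91 0.05 0.9
-0.04 0.91 0.05 0.9
-0.02 0.91 0.05 0.9
```

View pics/w5z.png

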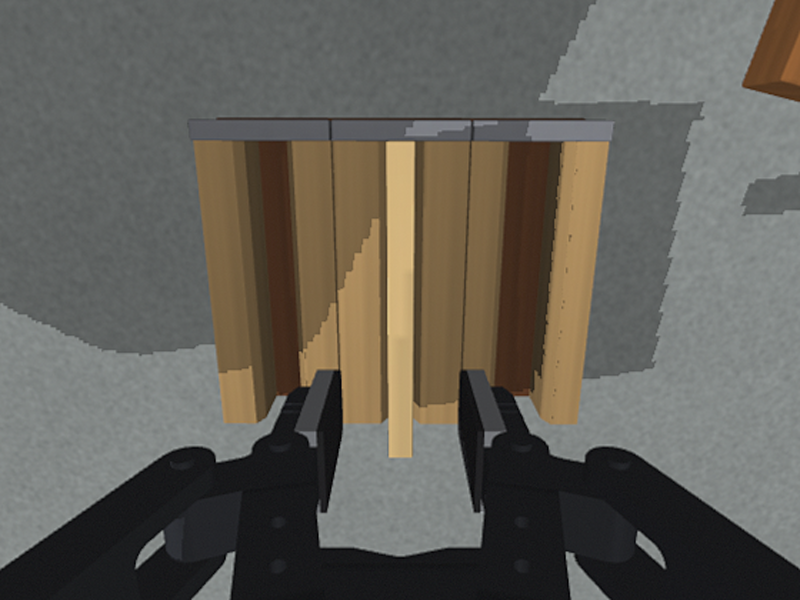

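The plywood board sits in slot 15, straight, with its end at (400,141) against the stop. I'll check that numerically while moving to the blue board.

Run:
```python
from h import *
import pickle; c=pickle.load(open("w5.pkl","rb"))
a=np.radians(10.2); e=np.array([np.cos(a),np.sin(a)]); f=np.array([-e[1],e[0]]); o=np.array([.5086,.1127])
q=lambda L,z:[(round(float((P-o)@e),4),round(float((P-o)@f),4)) for P in ray("wrist",(np.array(L)+.5)*.7-.5,z,c)[:,:2]]
print("board",q([(386,141),(414,141),(412,458),(388,458)],.103))
print("stop",q([(195,140),(609,140)],.058),"seams",q([(331,140),(472,140)],.058),"near",q([(225,424),(577,424)],.053))
```

```text
board [(0.074, 0.0064), (0.074, -0.0051), (-0.0758, -0.0053), (-0.0758, 0.0066)]
stop [(0.0746, 0.1019), (0.0746, -0.1024)] seams [(0.0746, 0.0347), (0.0746, -0.0348)] near [(-0.0861, 0.1043), (-0.086, -0.1041)]
```

Call:
{"op": "drive_tool", "data": {"commands": "50 -0.24 0.88 0.05 0.9; 50 -0.23 0.89 0.05 0.9; 50 -0.21 0.89 0.05 0.9; 50 -0.2 0.89 0.05 0.9; 50 -0.18 0.9 0.05 0.9; 50 -0.17 0.9 0.05 0.9; 50 -0.15 0.9 0.05 0.9; 50 -0.14 0.9 0.05 0.9"}}

```text
time: 12.6
tool_pos: [0.49, -0.1071, 0.1728]
tool_rot: [-0.0, 1.0, 0.026, -0.001]
contact_force: [-0.2, 0.1, -0.4]
gripper_width: 0.584
```

Call:
{"op": "drive_tool", "data": {"commands": "85 -0.13 0.91 0.05 0.9; 85 -0.11 0.91 0.05 0.9; 85 -0.1 0.91 0.05 0.9; 85 -0.08 0.91 0.05 0.9; 85 -0.07 0.91 0.05 0.9; 85 -0.05 0.91 0.05 0.9; 85 -0.04 0.91 0.05 0.9; 85 -0.02 0.91 0.05 0.9"}}

```text
time: 13.6
tool_pos: [0.4715, -0.3255, 0.1606]
tool_rot: [-0.001, 0.999, -0.037, -0.001]
contact_force: [-0.1, 0.5, -0.9]
gripper_width: 0.997
```

Run:
```python
from h import *
manip.grab_frame("wrist");manip.grab_frame("wrist")
im,c=shot("wrist","w6.png"); print(pose()[1],pose()[3],c[2])
import pickle; pickle.dump(c,open("w6.pkl","wb"))
cv2.imwrite("pics/w6z.png",cv2.resize(im[:,:,::-1],(800,600),interpolation=cv2.INTER_CUBIC))
```

```text
[ 0.47144658 -0.32525468  0.16071562] -4.2927766154781235 [ 0.54404172 -0.33112656  0.30326635]
```

View pics/w6z.png

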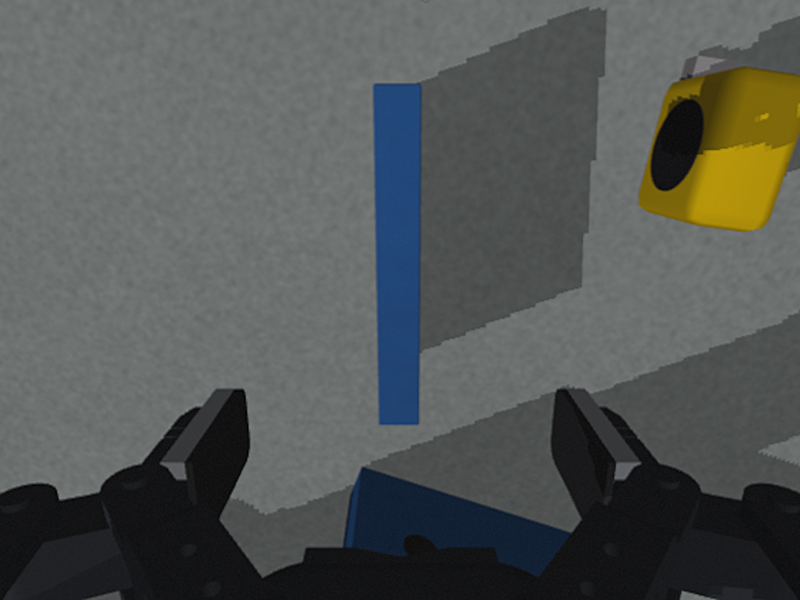

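The blue board's top runs from (397,84) to (398,424). The bigger blue look-alike is behind it at the bottom of the picture, and the tape measure is at the right.

Run:
```python
from h import *
import pickle; c=pickle.load(open("w6.pkl","rb"))
P=ray("wrist",(np.array([(374,84),(421,84),(418,424),(379,424)])+.5)*.7-.5,.085,c)[:,:2]
ctr=P.mean(0); d=P[:2].mean(0)-P[2:].mean(0); yaw=np.degrees(np.arctan2(d[1],d[0])); print(P.round(4),ctr,yaw,np.linalg.norm(d),np.linalg.norm(P[0]-P[1]),np.linalg.norm(P[2]-P[3]))
plan([*ctr,.048],yaw,4)
```

```text
[[ 0.567  -0.3225]
 [ 0.5656 -0.3408]
 [ 0.417  -0.3298]
 [ 0.4184 -0.3114]] [ 0.49202432 -0.32613165] -4.249549261635279 0.14899795083037914 0.01831091398110062 0.018410852175447787
t 13.75 from [ 0.4714 -0.3253  0.1607] yaw -4.29 F [-0.2  0.4 -0.4] w 0.996
0.17 -0.01 0.94 -0.0
0.17 -0.01 0.94 -0.0
0.17 -0.01 0.94 -0.0
0.17 -0.01 0.94 -0.0
```

Call:
{"op": "drive_tool", "data": {"commands": "85 0.34 0 0.6 0; 85 0.34 0 1 0; 85 0 0 1 0; 85 0 0 1 0; 85 0 0 0.16 0; 85 0 0 0 0; 0 0 0 0 0; 0 0 0 0 0"}}

```text
time: 14.75
tool_pos: [0.4931, -0.3269, 0.0505]
tool_rot: [0.001, 0.999, -0.037, 0.001]
contact_force: [-0.1, -0.7, 0.4]
gripper_width: 0.596
```

Call:
{"op": "drive_tool", "data": {"commands": "0 0 0 0 0; 0 0 0 0 0; 0 0 0 0 0; 0 0 0 0 0; 0 0 0 -0.5 0; 0 0 0 -1 0; 0 0 0 -1 0; 0 0 0 -1 0"}}

```text
time: 15.75
tool_pos: [0.492, -0.326, 0.1548]
tool_rot: [-0.0, 0.999, -0.037, -0.0]
contact_force: [0.4, -0.2, -2.7]
gripper_width: 0.214
```

Run:
```python
from h import *
a=np.radians(10.2);e=np.array([np.cos(a),np.sin(a)]); f=np.array([-e[1],e[0]])
t=np.array([.5086,.1127])-.036*e+.0695*f; print(t); plan([*t,.18],10.2,20)
```

```text
[0.46086157 0.17472654]
t 15.75 from [ 0.492  -0.326   0.1548] yaw -4.2 F [ 0.4 -0.2 -2.7] w 0.214
-0.11 -0.83 -0.04 -0.7
-0.10 -0.83 -0.04 -0.7
-0.09 -0.83 -0.04 -0.7
-0.08 -0.83 -0.04 -0.7
-0.07 -0.83 -0.04 -0.7
-0.06 -0.83 -0.04 -0.7
-0.05 -0.83 -0.04 -0.7
-0.04 -0.84 -0.04 -0.7
-0.03 -0.84 -0.04 -0.7
-0.02 -0.84 -0.04 -0.7
-0.01 -0.84 -0.04 -0.7
0.00 -0.84 -0.04 -0.7
0.01 -0.84 -0.04 -0.7
0.02 -0.84 -0.04 -0.7
0.03 -0.84 -0.04 -0.7
0.04 -0.84 -0.04 -0.7
0.05 -0.83 -0.04 -0.7
0.07 -0.83 -0.04 -0.7
0.08 -0.83 -0.04 -0.7
0.09 -0.83 -0.04 -0.7
```

Call:
{"op": "drive_tool", "data": {"commands": "0 -0.11 -0.83 -0.4 -0.7; 0 -0.1 -0.83 -0.4 -0.7; 0 -0.09 -0.83 -0.2 -0.7; 0 -0.08 -0.83 0 -0.7; 0 -0.07 -0.83 0 -0.7; 0 -0.06 -0.83 0 -0.7; 0 -0.05 -0.83 0 -0.7; 0 -0.04 -0.84 0 -0.7"}}

```text
time: 16.75
tool_pos: [0.4797, -0.1245, 0.1829]
tool_rot: [-0.0, 1.0, 0.013, -0.001]
contact_force: [0.2, 0.4, -2.4]
gripper_width: 0.217
```

Call:
{"op": "drive_tool", "data": {"commands": "0 -0.03 -0.84 0 -0.7; 0 -0.02 -0.84 0 -0.7; 0 -0.01 -0.84 0 -0.7; 0 0 -0.84 0 -0.7; 0 0.01 -0.84 0 -0.7; 0 0.02 -0.84 0 -0.7; 0 0.03 -0.84 0 -0.7; 0 0.04 -0.84 0 -0.7"}}

```text
time: 17.75
tool_pos: [0.4671, 0.0764, 0.183]
tool_rot: [-0.0, 0.998, 0.062, -0.001]
contact_force: [-0.6, 0.1, -1.5]
gripper_width: 0.219
```

Call:
{"op": "drive_tool", "data": {"commands": "0 0.05 -0.83 0 -0.7; 0 0.07 -0.83 0 -0.7; 0 0.08 -0.83 0 -0.7; 0 0.09 -0.83 0 -0.7; 0 0 0 0 0; 0 0 0 0 0; 0 0 0 0 0; 0 0 0 0 0"}}

```text
time: 18.75
tool_pos: [0.4628, 0.1743, 0.1839]
tool_rot: [0.0, 0.996, 0.085, -0.0]
contact_force: [-1.6, -0.5, -1.7]
gripper_width: 0.212
```

Run:
```python
from h import *
im,c=shot("wrist","w7.png"); slot(.07)
import pickle; pickle.dump(c,open("w7.pkl","wb"))
cv2.imwrite("pics/w7z.png",cv2.resize(im[:,:,::-1],(800,600),interpolation=cv2.INTER_CUBIC))
```

```text
t 18.8 slot x -0.0341 y -0.0012 z 0.1839 dyaw -0.45 F [ 0.3  0.2 -1. ] w 0.216
```

View pics/w7z.png

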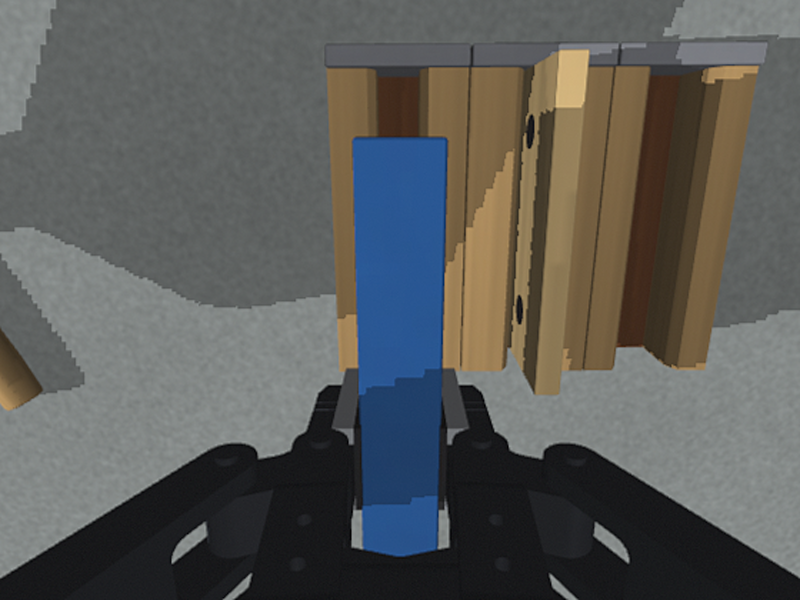

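The blue board is above the 22 mm slot, with its end at (353–447,138) and the slot at cols 375–425. The plywood board is upright in slot 15.

Call:
{"op": "drive_tool", "data": {"commands": "0 0 -0.02 0.4 -0.4; 0 0 0 0.7 0; 0 0 0 0.7 0; 0 0 0 0.6 0; 0 0 0 0.5 0; 0 0 0 0.4 0; 0 0 0 0.3 0; 0 0 0 0.2 0"}}

```text
time: 19.8
tool_pos: [0.4628, 0.1755, 0.0696]
tool_rot: [-0.0, 0.996, 0.089, 0.0]
contact_force: [0.3, 0.4, -1.6]
gripper_width: 0.213
```

```bash
python3 -c "
from h import *
slot(.07)"
```

```text
t 19.8 slot x -0.0340 y -0.0001 z 0.0696 dyaw -0.00 F [ 0.3  0.4 -1.6] w 0.213
```

Call:
{"op": "drive_tool", "data": {"commands": "0 0 0.01 0.1 0; 0 0.2 0 0.02 0; 0 0.25 0 0 0; 0 0.25 0 0 0; 0 0.2 0 0 0; 0 0.15 0 0 0; 0 0.1 0 0 0; 0 0 0 0 0"}}

```text
time: 20.8
tool_pos: [0.4961, 0.1813, 0.0675]
tool_rot: [0.0, 0.996, 0.089, -0.002]
contact_force: [-10.7, -1.9, 10.9]
gripper_width: 0.213
```

```bash
python3 -c "
from h import *
slot(.07)"
```

```text
t 20.8 slot x -0.0001 y -0.0003 z 0.0675 dyaw 0.01 F [-10.7  -1.9  10.9] w 0.213
```

Call:
{"op": "drive_tool", "data": {"commands": "0 0.1 0 0 0; 0 0 0 0 0; 0 0 0 0 0; 0 -0.1 0 0 0; 0 -0.04 0 0 0; 0 0 0 0 0; 32 0 0 0 0; 32 0 0 0 0"}}

```text
time: 21.8
tool_pos: [0.4959, 0.181, 0.0662]
tool_rot: [-0.0, 0.996, 0.089, 0.0]
contact_force: [-0.1, -1.4, 0.6]
gripper_width: 0.373
```

Call:
{"op": "drive_tool", "data": {"commands": "36 0 0 0 0; 36 0 0 0 0; 36 0 0 -0.4 0; 36 0 0 -1 0; 36 0 0 -1 0; 36 0 0 -1 0; 36 0 0 -0.6 0; 36 0 0 0 0"}}

```text
time: 22.8
tool_pos: [0.4965, 0.1813, 0.1883]
tool_rot: [-0.0, 0.996, 0.089, 0.002]
contact_force: [0.2, 0.3, -0.3]
gripper_width: 0.421
```

Run:
```python
from h import *
im,c=shot("wrist","w8.png"); slot(.07)
s,_=shot("scene","s8.png"); d,_=shot("side","d8.png")
import pickle; pickle.dump(c,open("w8.pkl","wb"))
# upper: wrist ; lower crops
a=cv2.resize(im[:,:,::-1],(520,390),interpolation=cv2.INTER_CUBIC)
b=cv2.resize(np.ascontiguousarray(s[180:310,290:430,::-1]),(280,260),interpolation=cv2.INTER_CUBIC)
e=cv2.resize(np.ascontiguousarray(d[115:245,170:310,::-1]),(280,260),interpolation=cv2.INTER_CUBIC)
o=np.zeros((520,800,3),np.uint8); o[:390,:520]=a; o[:260,520:]=b; o[260:,520:]=e
cv2.imwrite("pics/f.png",o)
```

```text
t 22.85 slot x -0.0007 y -0.0004 z 0.1866 dyaw 0.00 F [ 0.4 -0.1 -1.2] w 0.42
```

View pics/f.png

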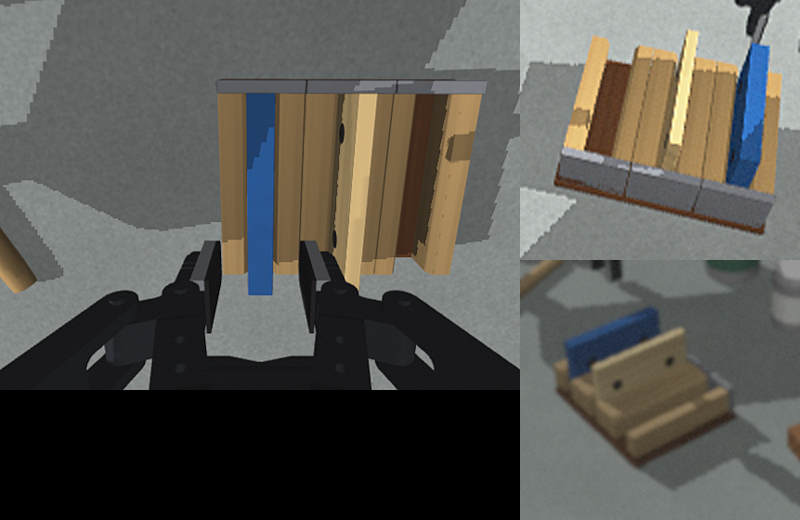

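Both boards are in their slots. The blue one spans (246–275,94) to (249–272,295) and the plywood ends at (367,94). I'll check the numbers before handing in.

Run:
```python
from h import *
import pickle; c=pickle.load(open("w8.pkl","rb"))
a=np.radians(10.2); e=np.array([np.cos(a),np.sin(a)]); f=np.array([-e[1],e[0]]); o=np.array([.5086,.1127])
q=lambda L,z:[(round(float((P-o)@e),4),round(float((P-o)@f),4)) for P in ray("wrist",(np.array(L)+.5)*.5*560/260-.5 if 0 else (np.array(L)+.5)*560/520-.5,z,c)[:,:2]]
print("blue",q([(246,94),(275,94),(272,295),(249,295)],.103))
print("ply end",q([(357.5,94),(378,94)],.103))
print("stop",q([(218,94),(485,94)],.058),"seams",q([(306,94),(397,94)],.058))
h=cv2.cvtColor(np.load("pics/scene0.npy"),cv2.COLOR_RGB2GRAY).astype(int)-cv2.cvtColor(np.load("pics/s8.npy"),cv2.COLOR_RGB2GRAY)
for n,(x0,y0,x1,y1) in dict(glue=(135,232,190,310),offcut=(210,250,268,316),tape=(112,142,152,186),screw=(65,205,162,246)).items(): print(n,"mean |diff|",abs(h[y0:y1,x0:x1]).mean().round(2))
```

```text
blue [(0.0734, 0.0797), (0.0734, 0.0609), (-0.0752, 0.0614), (-0.0752, 0.0791)]
ply end [(0.0734, 0.0075), (0.0734, -0.0057)]
stop [(0.0735, 0.1032), (0.0735, -0.1037)] seams [(0.0735, 0.035), (0.0735, -0.0355)]
glue mean |diff| 13.3
offcut mean |diff| 5.53
tape mean |diff| 36.9
screw mean |diff| 32.88
```

Run:
```python
from h import *
for n,(x0,y0,x1,y1),lo,hi in (("tape",(100,130,165,195),(20,120,40),(35,255,255)),("glue cap",(135,230,170,262),(5,150,60),(18,255,255)),("screw",(55,205,125,255),(0,150,40),(6,255,255)),("offcut",(200,240,280,325),(5,90,40),(20,255,255))):
  for k in("scene0","s8"):
    m=cv2.inRange(cv2.cvtColor(np.load(f"pics/{k}.npy")[y0:y1,x0:x1],cv2.COLOR_RGB2HSV),lo,hi); ys,xs=np.nonzero(m); print(n,k,len(xs),xs.mean().round(1)+x0,ys.mean().round(1)+y0)
```

```text
tape scene0 657 130.6 161.9
tape s8 651 130.4 162.0
glue cap scene0 235 150.2 246.0
glue cap s8 234 150.3 246.2
screw scene0 466 92.9 231.7
screw s8 490 92.6 231.8
offcut scene0 1571 237.8 283.7
offcut s8 1574 237.8 283.7
```

Nothing else moved; the brightness differences were only shadow. Handing in.

```bash
python3 -c "
from h import *
manip.job_done()"
```

```text
the job is handed in; nothing more can be done
```

Both boards are back in the rack and the job is handed in, at about 23 s of the 64 s allowed. The plywood board is in the 15 mm slot (the middle one). The 150 mm blue board is in the 22 mm slot (on the +y side). I left the larger blue look-alike alone.

- **Position:** the last wrist picture put both board ends within about 1 mm of the stop. Each board's centre line was within about 1 mm of its slot's and parallel to it.
- **Seating:** both boards showed floor contact while sliding. Pushing against the stop reached about 28 N along the plywood board's slot with a similar upward force; I eased it off before opening the fingers. The later readings on the blue board were about 11 N.
- **Robot clear:** the gripper was open and about 80 mm above the boards at hand-in, touching nothing.
- **Other things:** a plain brightness comparison showed large differences around the tape and screwdriver. Colour-mask centroids of the tape, glue, screwdriver and offcut had moved less than 0.5 pixel, so I put the differences down to the arm's shadow.
- **Small disagreement:** the wrist camera read the gripped plywood board about 1 mm off sideways compared with the arm's own pose, within its 2 mm calibration. I split the difference when lowering the board.

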